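Drive the dowel pin out of the bored block with the slim drift

ROBOT

A 6-joint arm with a two-finger parallel gripper is mounted at the origin on the work surface. World frame = base frame: x ahead of the robot, y to its left, z up, the work surface at z = 0. Lengths are in m, angles in degrees, forces in N, time in s.
With the tool pointing down it reaches from about 0.3 to 0.75 m from the base axis. Payload 8.5 kg.
Tool frame: the origin (TCP) lies on the centre line of the jaws, within the pads' length; the fingertips stand tips_ahead ahead of it and the grasp point (between the pads) lies 3 mm ahead of it (tips_ahead is the distance from the TCP to the fingertips, in m); z points along the fingers, y is the line along which they close (so a half turn about z gives the same grasp; the last joint's range is limited). The gripper opens to 85 mm and grips with 20 to 120 N. Pads are 22 mm wide; open, the fingers measure 114 mm over their backs; the gripper's body (76 mm by 85 mm) begins 54 mm behind the grasp point. The pads swing forward as they close: fully open they stand 13 mm farther back than shut.
Start: joints at [-87.279, 21.807, 74.336, -0, 83.858, -12.336], TCP at [0.143, -0.531, 0.214] pointing down, gripper open.
Joint ranges: [-178.18, 178.18], [-50.72, 133.34], [12.68, 142.11], [-81.47, 261.47], [9.98, 163.14], [-165.26, 165.26]. Speed limits (degrees/s): [136.94, 136.94, 180, 180, 180, 180].

INTERFACE

Orientations are given as a 3x3 rotation matrix whose columns are the frame's x, y, z axes.
In Python, from rig import observe, get_image, close_job, tips_ahead gives the robot as it stands.
- The arm moves only by the shell command python3 -m creep 'ROWS' [FORCE]. ROWS is a JSON list of rows, 1 to 10 of them, each written [[dx, dy, dz], turn, opening]: dx, dy, dz in units of 5 mm, then a turn about the tool's z in units of 2 degrees, then the finger opening in m; each row shifts and turns the commanded pose from where the row before left it, along the tool's axes as they then stand; what a row does not reach is not made up. A row lasts 1/10 s, in which the tool goes at most 0.05 m and 8.59 degrees, less where a joint would pass 70% of its speed; a pose out of reach is approached as far as the arm can. The fingers move at their own pace and stop on an object; FORCE is the grip in N (left out, the last holds). Time passes only in rows, so rows that do not move let the fingers close. It prints the time, the measured TCP pose, the force, the opening and the grip force at its end. Input that does not fit is refused with a message, and nothing moves.
- observe(): the state, without advancing time (a new reading comes with each control period).
- get_image(name): name is "scene" or "top" or "wrist"; returns a dict with "pixels" (480x640x3 uint8, red, green, blue), "depth" (480x640 float32, m along the optical axis (not along the pixel's ray), 0 where there is no reading), "K" (3x3 intrinsics, pixels), "extrinsics" (4x4, takes a point from world to camera coordinates). Camera axes: x right, y down, z forward; pixel columns grow to the right and rows downward; lengths in m; the calibration is good to about 2 mm. A picture is of the moment at which its call begins.
- close_job(): hands the job in; it is judged then, once.
The state is a dict: "time_s": time; "q": joint angles; "qvel": joint speeds; "joint_efforts": joint torques, N m; "position": TCP position; "tool_rot": TCP orientation; "ft_force": force on the tool from outside, world axes, zero at the start; "wrist_torque": the same for the moment, N m; "grip_width": finger opening in m; "gripper_force": force on a finger pad.
Only numpy, scipy, OpenCV 4.12 (cv2) and the standard library are available. Lean on these libraries where they do the work, as an engineer would, in place of code of your own. Each camera call takes 0.05 s, during which the arm holds its last target. There are 200 camera calls.

TASK

Take the long slim drift from the punch rack, feel its tip into the hole of the off-centre guide collar on top of the fixture, and with it push the stuck dowel pin down through the bore until it drops into the catch tray underneath. Then draw the drift out, hang it back in the rack hole it came from and let go. Use light touches: never lean hard on the fixture or the pin, and leave the other punches, the offcut and the bearing ring where they are.

Things in the scene. Friction and masses are not known exactly. Their poses are not given: they have to be found in the camera images.
- fixture: Press-out fixture, bolted down: a steel block 80 x 80 x 60 mm with a 27 mm vertical bore through its centre, its underside 70 mm above the bench on two cheek plates (104 mm wide overall along y), open at front and back. A round guide collar (see bore_top) sits on the block, a catch tray (see tray) lies below. Origin: on the bench under the bore's centre; z up, along the bore.
- bore_top (a point): Point on the bore's axis at the collar's flat top, 142 mm above the bench. The collar is steel, 43 mm across, 12 mm thick, with a central 11.6 mm through hole flaring to 14.6 mm over the top 2.5 mm. It is eccentric: collar and hole stand 4 mm off the bore's axis in a direction that varies and is NOT given by any pose (find it by sight or feel). Light touches do not turn it.
- tray (a point): Centre of the catch tray's floor under the bore, 6 mm above the bench; the tray is 150 x 120 mm (fixture x, y), its rim 24 mm above the bench.
- pin: Stuck steel dowel pin, 26 mm across, 30 mm long, upright in the bore, its top 22 to 38 mm below the collar's top. Sprung shoes hold it: sliding it down takes about 8 to 20 N (varies, less near the end) until its top is about 70 mm below the collar's top; then it falls into the tray and may topple. Any point of its top may be pushed. Origin: centre of its lower end, z along the pin.
- pin_center (a point): Middle of the dowel pin.
- drift: Long slim drift of dark steel, 155 mm, 0.15 kg: below a round shank 10 mm across and 95 mm long (foot chamfered 1.5 mm), above it a round handle 22 mm across and 60 mm long. It hangs upright in one of the rack's three holes, the handle's shoulder on the rack plate, tip 15 mm above the bench. Origin: centre of the tip, z towards the handle.
- drift_grip (a point): Middle of the drift's handle, on its axis, 125 mm above the tip: the place to grip, fingers closing across the rack (along the rack's x).
- rack: Wooden punch rack, fixed: a plate 50 x 180 mm (x, y), 12 mm thick, its top 110 mm above the bench, on two end boards, with three through holes of 17 mm at y = -58, 0 and +58 mm; shanks are seen hanging below the plate. Origin: on the bench under the plate's centre.
- fat_punch: Another punch in the rack with the same handle but a 14 mm shank, too thick for the collar; like the other handles its top is 170 mm above the bench, so lift the drift well clear of it. Not to be used. Origin: its tip.
- short_punch: Another punch in the rack with the same handle but a shank of only 45 mm, too short. Not to be used. Origin: its tip.
- offcut: Aluminium offcut block 60 x 35 x 25 mm lying on the bench between robot and task. Leave. Origin: its underside.
- bearing_ring: Steel bearing ring 52 mm across, 15 mm high, lying beyond the task's things. Leave. Origin: its underside.
Not all that is in view belongs to the job. What is shaped like the drift but brown is not meant.

How it is judged (in metres and radians):
On the way, in this order (a step that is already met when the one before it is completed fails the run):
1. the drift's tip is through the guide collar, over the pin that is still held in the bore (z of drift in the frame of fixture below 0.132 m and horizontal distance between drift and fixture below 0.01 m and distance of pin_center from where it was at the start of the episode below 0.012 m), for 0.05 s.
2. the pin has left the bore and lies in the tray while the drift is still in the bore (z of pin_center in the frame of fixture below 0.035 m and horizontal distance between pin_center and fixture below 0.07 m and z of drift in the frame of fixture below 0.125 m and horizontal distance between drift and fixture below 0.012 m), for 0.05 s.
At the end, for the whole second after the job is handed in: The pin lies at rest in the catch tray (its middle less than 35 mm above the bench and within 70 mm of the bore's axis), and the drift hangs upright (within 0.1 rad), at rest and released, in the rack hole it came from (tip within 12 mm of where it was) (z of pin_center in the frame of fixture below 0.035 m and horizontal distance between pin_center and fixture below 0.07 m and linear speed of pin below 0.03 m/s and distance of drift from where it was at the start of the episode below 0.012 m and angle between drift's own z axis and vertical below 0.1 rad and linear speed of drift below 0.02 m/s); the robot touches nothing.
It fails at once if the drift is pressed on the fixture or its collar with more than 30 N (contact force between drift and fixture above 30 N).
It fails at once if the drift is pressed on the pin with more than 30 N (contact force between drift and pin above 30 N).
It fails at once if the robot leans on the fixture with more than 15 N (contact force between the arm and fixture above 15 N).
It fails at once if another punch is lifted or pushed out of place by more than 30 mm (distance of any of fat_punch, short_punch from where it was at the start of the episode above 0.03 m).
It fails at once if the offcut or the bearing ring is displaced by more than 30 mm (distance of any of offcut, bearing_ring from where it was at the start of the episode above 0.03 m).
It also fails if it takes over 72 s, if anything falls off the work surface, if the arm or the gripper's body presses on something with over 40 N, if the wrist force passes 120 N, or if a joint passes its speed limit or range.

## Working session

There is one attempt and no reset: what is moved stays moved. The work goes in short steps, Python scripts to look and compute and a shell command to move; the robot and the scene stay as the last step left them, time stands still between calls to the robot, and variables do not carry over. Pictures are saved under pics/ and viewed, at most 10 in all, crops included, and the job is handed in when it is done.

```bash
mkdir -p pics; ls; python3 - <<'E'
from rig import *
import cv2,numpy as np
s=observe();print(s['position'],s['tool_rot'],s['grip_width'],tips_ahead)
for n in ['scene','top']:
    d=get_image(n);cv2.imwrite(f'pics/{n}0.png',d['pixels'][:,:,::-1]);np.savez(f'pics/{n}0.npz',**{k:np.asarray(d[k]) for k in('pixels','depth','K','extrinsics')})
    print(n,d['K'].tolist(),np.round(d['extrinsics'],4).tolist())
E
```

```text
pics
[ 0.14285836 -0.53079302  0.21300507] [[ 9.65667052e-01  2.59782870e-01 -7.14513164e-05]
 [ 2.59782688e-01 -9.65665969e-01  1.48043589e-03]
 [ 3.15593779e-04 -1.44816997e-03 -9.99998902e-01]] 0.08543318578090549 0.022
scene [[438.29452445209574, 0.0, 323.1527943640837], [0.0, 438.29452445209574, 241.22288019146166], [0.0, 0.0, 1.0]] [[0.1014, 0.9948, -0.0023, -0.0203], [0.7883, -0.0818, -0.6098, -0.3628], [-0.6069, 0.06, -0.7925, 1.0679], [0.0, 0.0, 0.0, 1.0]]
top [[459.60908616834274, 0.0, 320.9897001528204], [0.0, 459.60908616834274, 231.88460929572514], [0.0, 0.0, 1.0]] [[0.0041, -1.0, 0.0075, -0.0308], [-0.9989, -0.0044, -0.0467, 0.5562], [0.0468, -0.0073, -0.9989, 0.7905], [0.0, 0.0, 0.0, 1.0]]
```

View pics/scene0.png

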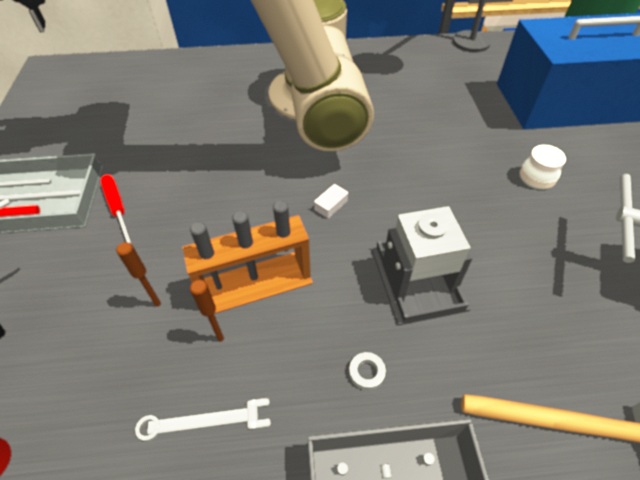

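View pics/top0.png

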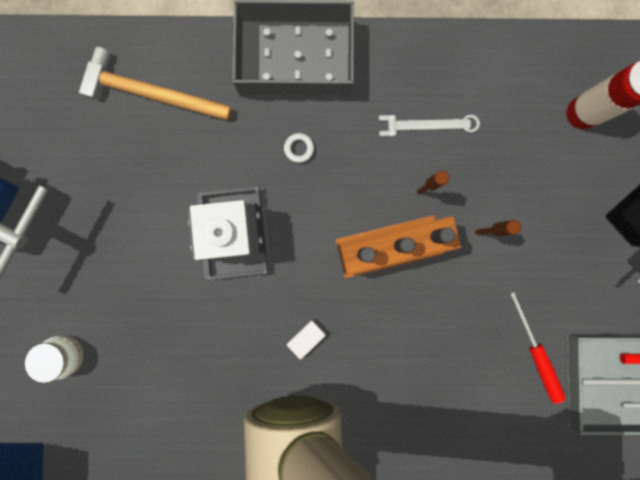

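The scene view shows the rack at about (250,260) with three dark handles at (202,240), (242,230) and (282,220). The fixture and its collar are at (433,228). The top view shows handles at (368,255), (406,245) and (443,237), and the collar at (220,233). Next I'll zoom in on the shanks and measure.

```bash
cat > h.py <<'E'
import numpy as np,cv2
def load(n):
    return dict(np.load(f'pics/{n}.npz'))
def cloud(d):
    Z=d['depth'];v,u=np.indices(Z.shape);K=d['K']
    c=np.stack([(u-K[0,2])/K[0,0]*Z,(v-K[1,2])/K[1,1]*Z,Z],-1)
    E=d['extrinsics'];w=(c-E[:3,3])@E[:3,:3];w[Z<=0]=np.nan;return w
def ray(d,uv,z):
    K,E=d['K'],d['extrinsics'];R=E[:3,:3]
    r=R.T@np.linalg.solve(K,[*uv,1]);o=-R.T@E[:3,3]
    return o+r*(z-o[2])/r[2]
def proj(d,p):
    c=d['extrinsics'][:3,:3]@p+d['extrinsics'][:3,3];c=d['K']@c;return c[:2]/c[2]
E
python3 - <<'E'
from h import *
im=cv2.imread('pics/scene0.png');c=im[190:320,170:320];a=cv2.resize(c,None,fx=4,fy=4,interpolation=cv2.INTER_CUBIC)
cv2.imwrite('pics/c1.png',np.clip(a.astype(float)*1.5,0,255).astype(np.uint8))
for n in('top0','scene0'):
    d=load(n);w=cloud(d)
    def comps(zl,zh,lab):
        m=((w[...,2]>zl)&(w[...,2]<zh)).astype(np.uint8)
        k,L,st,ce=cv2.connectedComponentsWithStats(m)
        for i in range(1,k):
            if st[i,4]>25:
                p=w[L==i];b=p.max(0);a=p.min(0)
                print(n,lab,st[i,4],ce[i].round(1),p.mean(0).round(4),'mid',((a+b)/2).round(4),'ext',(b-a).round(3))
    comps(.163,.178,'handle');comps(.138,.148,'collar');comps(.125,.135,'block');comps(.105,.115,'rack')
E
```

```text
top0 handle 371 [633.7  78.6] [ 0.7716 -0.4762  0.1692] mid [ 0.7716 -0.4768  0.1687] ext [0.05  0.02  0.011]
top0 handle 195 [446.2 234.3] [ 0.5464 -0.2037  0.1701] mid [ 0.5468 -0.2046  0.1684] ext [0.02  0.021 0.01 ]
top0 handle 193 [406.5 244.1] [ 0.5323 -0.1477  0.17  ] mid [ 0.5325 -0.1481  0.1683] ext [0.02  0.021 0.01 ]
top0 handle 184 [366.9 253.9] [ 0.5183 -0.092   0.1701] mid [ 0.5181 -0.0922  0.1694] ext [0.02  0.02  0.009]
top0 handle 1080 [283.2 428.4] [0.2779 0.0236 0.1708] mid [0.2553 0.0132 0.1705] ext [0.094 0.125 0.015]
top0 collar 190 [620.9  91.4] [ 0.7623 -0.4747  0.1432] mid [ 0.7705 -0.484   0.143 ] ext [0.054 0.038 0.01 ]
top0 collar 28 [434.4 181. ] [ 0.6261 -0.1944  0.1439] mid [ 0.6285 -0.1972  0.143 ] ext [0.017 0.014 0.01 ]
top0 collar 584 [217.2 231.4] [0.5503 0.1244 0.1425] mid [0.5502 0.1242 0.1418] ext [0.04  0.04  0.007]
top0 collar 39 [504.5 228.1] [ 0.557  -0.2973  0.1431] mid [ 0.5587 -0.2994  0.1432] ext [0.021 0.011 0.01 ]
top0 collar 29 [436.2 235.4] [ 0.5457 -0.1967  0.1428] mid [ 0.5465 -0.1984  0.1426] ext [0.021 0.009 0.009]
top0 collar 26
[... 3877 characters left out ...]
2 0.1101] mid [0.2932 0.0149 0.11  ] ext [0.023 0.136 0.01 ]
scene0 rack 568 [625.2 222.1] [0.5519 0.4285 0.1119] mid [0.5388 0.4351 0.11  ] ext [0.166 0.086 0.01 ]
scene0 rack 2783 [244.3 246. ] [ 0.5377 -0.1501  0.1093] mid [ 0.5328 -0.1486  0.11  ] ext [0.091 0.185 0.01 ]
scene0 rack 54 [634.9 221.7] [0.5543 0.4432 0.1112] mid [0.5548 0.4412 0.11  ] ext [0.015 0.021 0.01 ]
scene0 rack 305 [427.7 254.3] [0.5808 0.1134 0.1101] mid [0.5585 0.1251 0.11  ] ext [0.08  0.088 0.01 ]
scene0 rack 73 [137.6 269.8] [ 0.5654 -0.3005  0.1102] mid [ 0.561  -0.3038  0.1099] ext [0.017 0.02  0.01 ]
scene0 rack 66 [207.6 308.5] [ 0.6378 -0.1985  0.1097] mid [ 0.6338 -0.2008  0.11  ] ext [0.015 0.02  0.01 ]
```

View pics/c1.png

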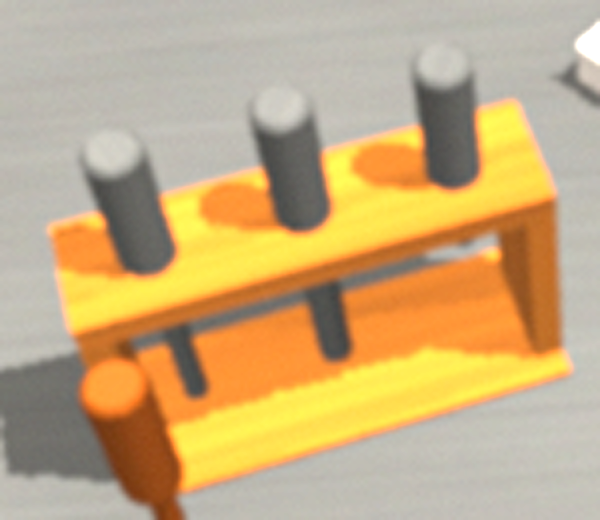

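The left handle, at (0.547,-0.2045), carries the slim long shank: crop (190,360) is about 20 px wide, against about 29 px for the middle one. The right shank is hidden, so that is the short one. The collar centre is about (0.550,0.124) with its top near 0.142, and the block centre is (0.5547,0.1246). The 4 mm eccentricity agrees.

Units first: shifts go in units of 5 mm and turns go in units of 2 degrees. So 0.04 m is 8, -0.0175 m is -3.5.

```bash
python3 -m creep '[[[0, 0, -6], 0, 0.05], [[0, 0, -6], 0, 0.05], [[8, -3.5, 0], 0, 0.05], [[8, -3.5, 0], 0, 0.05], [[8, -3.5, 0], 0, 0.05], [[8, -3.5, 0], 0, 0.05], [[8, -3.5, 0], 0, 0.05], [[8, -3.5, 0], 0, 0.05], [[8, -3.5, 0], 0, 0.05], [[8, -3.5, 0], 0, 0.05]]' 40
python3 -m creep '[[[8, -3.5, 0], 0, 0.05], [[8, -3.5, 0], 0, 0.05], [[8, -3.5, 0], 0, 0.05], [[0, 0, 0], -4.25, 0.05], [[0, 0, 0], -4.25, 0.05], [[0, 0, 0], -4.25, 0.05], [[0, 0, 0], -4.25, 0.05], [[0, 0, 0], -4.25, 0.05], [[0, 0, 0], -4.25, 0.05], [[0, 0, 0], -4.25, 0.05]]'
python3 -m creep '[[[0, 0, 0], -4.25, 0.05], [[0, 0, 0], -4.25, 0.05], [[0, 0, 0], -4.25, 0.05], [[0, 0, 0], -1.5, 0.05], [[0, 0, 0], 0, 0.05], [[0, 0, 0], 0, 0.05]]'
cat >> h.py <<'E'
def go(x,y,yaw_y=None):
    from rig import observe
    s=observe();R=np.array(s['tool_rot']);p=np.array(s['position'])
    d=np.array([x-p[0],y-p[1],0]);print('t',s['time_s'],'p',p.round(4),'d tool',(R.T@d).round(4),'yaw y',np.degrees(np.arctan2(R[1,1],R[0,1])).round(2),'tilt',(R[:2,2]).round(4),'F',np.round(s['ft_force'],1),'w',round(s['grip_width'],4))
def snap(n,name):
    from rig import get_image
    d=get_image(n);np.savez(f'pics/{name}.npz',**{k:np.asarray(d[k]) for k in('pixels','depth','K','extrinsics')});cv2.imwrite(f'pics/{name}.png',d['pixels'][:,:,::-1]);return d
E
python3 -c "
from h import *
go(.547,-.2043);snap('wrist','w1')"
```

```text
time_s: 1.1
position: [0.4166, -0.3113, 0.2734]
tool_rot: [[0.966, 0.26, -0.0], [0.26, -0.966, 0.0], [-0.0, -0.0, -1.0]]
ft_force: [0.3, 0.1, -0.4]
grip_width: 0.0505
gripper_force: 0.0
time_s: 2.1
position: [0.5177, -0.2308, 0.2732]
tool_rot: [[0.26, 0.966, -0.001], [0.966, -0.26, 0.001], [0.0, -0.001, -1.0]]
ft_force: [0.3, 0.1, -0.4]
grip_width: 0.05
gripper_force: 0.0
time_s: 2.7
position: [0.5177, -0.2308, 0.2734]
tool_rot: [[-0.224, 0.975, -0.0], [0.975, 0.224, 0.0], [0.0, -0.0, -1.0]]
ft_force: [0.1, 0.9, -0.1]
grip_width: 0.0501
gripper_force: 0.0
t 2.7 p [ 0.5177 -0.2308  0.2734] d tool [ 0.0193  0.0345 -0.    ] yaw y 12.96 tilt [-0.0004  0.0003] F [ 0.1  0.9 -0.1] w 0.0501
```

View pics/w1.png

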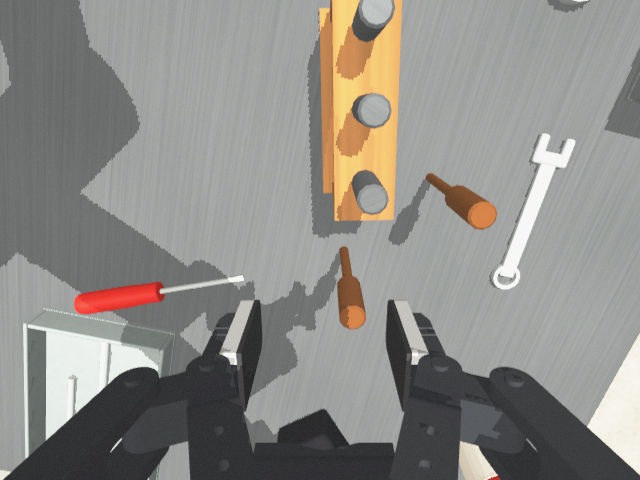

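The wrist view shows the rack ahead, with the drift handle at (372,198) and brown decoys at (352,315) and (480,212). I'll move over the drift.

Converted, 0.0173 m is 3.46, 0.0172 m is 3.44, -1.4 degrees is -0.7.

```bash
python3 -m creep '[[[2, 3.44, 0], 0, 0.05], [[1.86, 3.46, 0], 0, 0.05], [[0, 0, 0], -0.7, 0.05], [[0, 0, 0], 0, 0.05], [[0, 0, 0], 0, 0.05]]'
python3 - <<'E'
from h import *
go(.547,-.2043);d=snap('wrist','w2');w=cloud(d)
m=((w[...,2]>.165)&(w[...,2]<.175)).astype(np.uint8)
k,L,st,ce=cv2.connectedComponentsWithStats(m)
for i in range(1,k):
    if st[i,4]>100:
        p=w[L==i];print(st[i],ce[i].round(1),p.mean(0).round(4),((p.max(0)+p.min(0))/2).round(4),(p.max(0)-p.min(0)).round(3))
E
```

```text
time_s: 3.25
position: [0.5466, -0.2047, 0.2736]
tool_rot: [[-0.249, 0.969, -0.0], [0.969, 0.249, -0.0], [-0.0, -0.0, -1.0]]
ft_force: [0.1, 0.2, -0.5]
grip_width: 0.0501
gripper_force: 0.0
t 3.25 p [ 0.5466 -0.2047  0.2736] d tool [ 0.0003  0.0005 -0.    ] yaw y 14.4 tilt [-0.0002 -0.0001] F [ 0.1  0.2 -0.5] w 0.0501
[ 306   24   36   40 1097] [323.4  43.4] [ 0.517  -0.0938  0.1703] [ 0.517  -0.0936  0.1692] [0.021 0.022 0.008]
[307 124  33  35 880] [322.9 140.9] [ 0.531  -0.1495  0.1702] [ 0.5311 -0.1499  0.1689] [0.021 0.021 0.007]
[307 210  32  31 743] [322.5 225.2] [ 0.545  -0.2051  0.1701] [ 0.5452 -0.206   0.169 ] [0.021 0.021 0.007]
```

Converted, 0.03 m is 6, 0.025 m is 5.

```bash
python3 -m creep '[[[0, -0.14, 6], 0, 0.05], [[0, 0, 6], 0, 0.05], [[0, 0, 6], 0, 0.05], [[0, 0, 5], 0, 0.05], [[0, 0, 3.1], 0, 0.05], [[0, 0, 0], 0, 0.05], [[0, 0, 0], 0, 0.03], [[0, 0, 0], 0, 0.015], [[0, 0, 0], 0, 0.015], [[0, 0, 0], 0, 0.015]]' 60
python3 -m creep '[[[0, 0, 0], 0, 0.01], [[0, 0, 0], 0, 0.01], [[0, 0, 0], 0, 0.01], [[0, 0, -2], 0, 0.01], [[0, 0, -2], 0, 0.01], [[0, 0, 0], 0, 0.01]]' 60
python3 - <<'E'
from h import *
go(.5502,.1243);d=snap('wrist','w3')
E
```

```text
time_s: 4.3
position: [0.5468, -0.2049, 0.1446]
tool_rot: [[-0.25, 0.968, 0.002], [0.968, 0.25, -0.002], [-0.002, 0.002, -1.0]]
ft_force: [-2.5, -0.5, 6.5]
grip_width: 0.0184
gripper_force: 58.6
time_s: 4.9
position: [0.547, -0.2048, 0.165]
tool_rot: [[-0.25, 0.968, 0.003], [0.968, 0.25, -0.002], [-0.002, 0.002, -1.0]]
ft_force: [0.3, 0.4, -1.5]
grip_width: 0.0184
gripper_force: 58.7
t 4.9 p [ 0.547  -0.2048  0.165 ] d tool [ 0.3179  0.0853 -0.0005] yaw y 14.46 tilt [ 0.0027 -0.0016] F [ 0.3  0.4 -1.5] w 0.0184
```

View pics/w3.png

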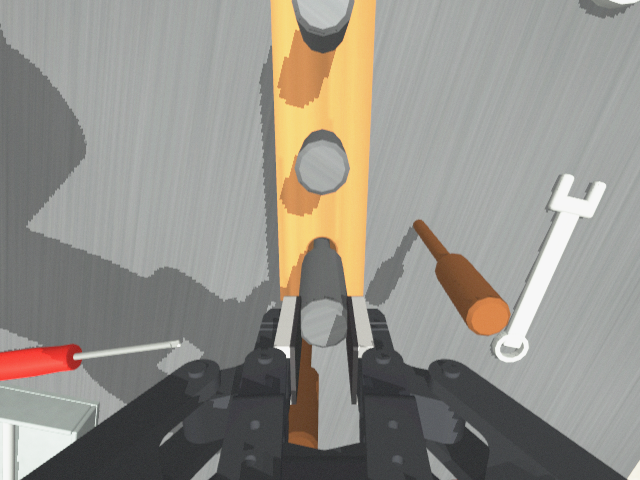

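The drift is held upright with its shank still in the hole and a measured weight of 1.5 N. I'll lift it clear and carry it over.

```bash
python3 -m creep '[[[0, 0, -6], 0, 0.01], [[0, 0, -8], 0, 0.01], [[0, 0, -8], 0, 0.01], [[0, 0, -8], 0, 0.01], [[0, 0, -4], 0, 0.01], [[0, 0, 0], 0, 0.01]]'
python3 -m creep '[[[3, 0.8, 0], 0, 0.01], [[6, 1.6, 0], 0, 0.01], [[7, 1.9, 0], 0, 0.01], [[7, 1.9, 0], 0, 0.01], [[7, 1.9, 0], 0, 0.01], [[7, 1.9, 0], 0, 0.01], [[7, 1.9, 0], 0, 0.01], [[7, 1.9, 0], 0, 0.01], [[6, 1.6, 0], 0, 0.01], [[4, 1, 0], 0, 0.01]]'
python3 -m creep '[[[2.58, 0.66, 0], 0, 0.01], [[0, 0, 0], 0, 0.01], [[0, 0, 0], 0, 0.01], [[0, 0, 0], 0, 0.01], [[0, 0, 0], 0, 0.01]]'
python3 - <<'E'
from h import *
go(.5502,.1243);snap('wrist','w4');snap('scene','s4');snap('top','t4')
a=cv2.imread('pics/s4.png')[60:280,330:550];b=cv2.imread('pics/w4.png')
cv2.imwrite('pics/c4.png',np.hstack([cv2.resize(a,(400,400),interpolation=cv2.INTER_CUBIC),cv2.resize(b[100:480,120:500],(400,400))]))
E
```

```text
time_s: 5.55
position: [0.5469, -0.2047, 0.3357]
tool_rot: [[-0.25, 0.968, 0.005], [0.968, 0.25, -0.003], [-0.004, 0.004, -1.0]]
ft_force: [-0.0, -0.4, -1.7]
grip_width: 0.0184
gripper_force: 59.0
time_s: 6.55
position: [0.5483, 0.1143, 0.3309]
tool_rot: [[-0.252, 0.968, -0.004], [0.968, 0.252, 0.001], [0.002, -0.004, -1.0]]
ft_force: [1.1, -0.3, -1.0]
grip_width: 0.0185
gripper_force: 59.0
time_s: 7.05
position: [0.5496, 0.1237, 0.333]
tool_rot: [[-0.248, 0.969, -0.0], [0.969, 0.248, -0.0], [-0.0, -0.0, -1.0]]
ft_force: [-0.2, 1.3, -1.2]
grip_width: 0.0181
gripper_force: 59.0
t 7.05 p [0.5496 0.1237 0.333 ] d tool [ 0.0004  0.0007 -0.    ] yaw y 14.38 tilt [-0.0001 -0.0001] F [-0.2  1.3 -1.2] w 0.0181
```

View pics/c4.png

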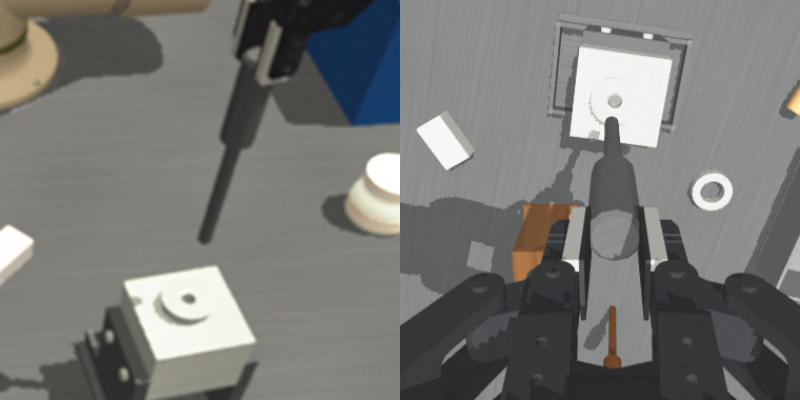

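The left half (scene) shows the drift's tip at about image (443,191) above the collar. The right half (wrist) shows the tip at about (320,214) and the hole at (324,195). Next I'll work out the tip-to-hole offset in each camera.

```bash
cat > off.py <<'E'
from h import *
def hole(d,w,guess,z=.1395):
    # dark hole on the collar: ring of collar-top points, circle fit to outer edge and hole via ray on rim plane
    g=cv2.cvtColor(d['pixels'],cv2.COLOR_RGB2GRAY)
    m=((abs(w[...,2]-.142)<.004)&(np.hypot(w[...,0]-guess[0],w[...,1]-guess[1])<.03)).astype(np.uint8)
    k,L,st,ce=cv2.connectedComponentsWithStats(m);i=1+np.argmax(st[1:,4])
    c,_=cv2.findContours((L==i).astype(np.uint8),cv2.RETR_CCOMP,cv2.CHAIN_APPROX_NONE)
    out=[]
    for q in sorted(c,key=len,reverse=True)[:2]:
        P=np.array([ray(d,p[0],.142)[:2] for p in q]).astype(np.float32)
        (cx,cy),(a,b),_=cv2.fitEllipse(P);out.append((round(cx,4),round(cy,4),round(a,4),round(b,4)))
    return out
def shank(d,w,guess,zs):
    o=-d['extrinsics'][:3,:3].T@d['extrinsics'][:3,3]
    for zl,zh,r in zs:
        m=(w[...,2]>zl)&(w[...,2]<zh)&(np.hypot(w[...,0]-guess[0],w[...,1]-guess[1])<.016)
        if m.sum()<10: print('few',zl,m.sum());continue
        p=w[m];v=p.mean(0)[:2]-o[:2];v/=np.linalg.norm(v);s=np.array([-v[1],v[0]])
        a=(p[:,:2]@s);f=np.percentile(p[:,:2]@v,5)
        c=s*(a.max()+a.min())/2+v*(f+r)
        print('  z',(zl+zh)/2,m.sum(),'width',(a.max()-a.min()).round(4),'axis',c.round(4))
E
python3 - <<'E'
from off import *
g=(.550,.124)
for n in('s4','w4'):
    d=load(n);w=cloud(d);print(n,hole(d,w,g));shank(d,w,g,[(.205,.225,.005),(.225,.245,.005),(.245,.265,.005),(.265,.285,.005),(.305,.32,.011)])
for n in('top0','scene0'):
    d=load(n);w=cloud(d);print(n,hole(d,w,g))
E
```

```text
s4 [(0.5513, 0.1235, 0.0401, 0.0414), (0.5523, 0.1232, 0.0125, 0.0134)]
  z 0.215 89 width 0.0098 axis [0.5483 0.1236]
  z 0.235 93 width 0.0099 axis [0.5486 0.1237]
  z 0.255 106 width 0.0099 axis [0.5488 0.1238]
  z 0.275 109 width 0.0098 axis [0.5494 0.1237]
  z 0.3125 221 width 0.0215 axis [0.5496 0.1238]
w4 [(0.5488, 0.1239, 0.0387, 0.0414), (0.5488, 0.1236, 0.0122, 0.0124)]
  z 0.215 95 width 0.0096 axis [0.5466 0.1224]
  z 0.235 124 width 0.0098 axis [0.5471 0.1225]
  z 0.255 147 width 0.0097 axis [0.5475 0.1226]
  z 0.275 152 width 0.0091 axis [0.5477 0.1225]
  z 0.3125 461 width 0.0219 axis [0.5483 0.1225]
top0 [(0.5503, 0.1245, 0.0401, 0.0403), (0.5502, 0.1236, 0.012, 0.0134)]
scene0 [(0.5515, 0.1235, 0.0403, 0.0417), (0.5524, 0.1234, 0.0126, 0.013)]
```

Converted, 0.0028 m is 0.56, 0.02 m is 4.

```bash
python3 -m creep '[[[0, 0.56, 0], 0, 0.01], [[0, 0, 4], 0, 0.01], [[0, 0, 4], 0, 0.01], [[0, 0, 2], 0, 0.01], [[0, 0, 0], 0, 0.01], [[0, 0, 0], 0, 0.01], [[0, 0, 0], 0, 0.01]]'
python3 - <<'E'
from off import *
go(.5502,.1243)
g=(.550,.124)
snap('scene','s5');snap('wrist','w5')
for n in('s5','w5'):
    d=load(n);w=cloud(d);print(n);shank(d,w,g,[(.155,.175,.005),(.175,.195,.005),(.195,.215,.005),(.215,.235,.005),(.255,.27,.011)])
    m=(w[...,2]>.146)&(w[...,2]<.2)&(np.hypot(w[...,0]-g[0],w[...,1]-g[1])<.016);print('lowest z',np.sort(w[m][:,2])[:5])
a=cv2.imread('pics/s5.png')[150:270,380:500];b=cv2.imread('pics/w5.png')[100:300,220:420]
cv2.imwrite('pics/c5.png',np.hstack([cv2.resize(x,(400,400),interpolation=cv2.INTER_CUBIC) for x in(a,b)]))
E
```

```text
time_s: 7.9
position: [0.5527, 0.1254, 0.2842]
tool_rot: [[-0.25, 0.968, 0.002], [0.968, 0.25, 0.0], [-0.0, 0.002, -1.0]]
ft_force: [0.0, -0.2, -1.6]
grip_width: 0.0181
gripper_force: 59.0
t 7.9 p [0.5527 0.1254 0.2842] d tool [-0.0004 -0.0027 -0.    ] yaw y 14.46 tilt [0.0019 0.    ] F [ 0.  -0.2 -1.6] w 0.0181
s5
  z 0.16499999999999998 69 width 0.0095 axis [0.5515 0.1251]
  z 0.185 78 width 0.0097 axis [0.5518 0.1251]
  z 0.20500000000000002 83 width 0.0096 axis [0.5519 0.1252]
  z 0.22499999999999998 87 width 0.0096 axis [0.5525 0.125 ]
  z 0.2625 176 width 0.0215 axis [0.5525 0.1254]
lowest z [0.15432279 0.15519551 0.15555906 0.15666878 0.15741207]
w5
  z 0.16499999999999998 91 width 0.0098 axis [0.5498 0.124 ]
  z 0.185 119 width 0.0098 axis [0.5502 0.1241]
  z 0.20500000000000002 150 width 0.0098 axis [0.5507 0.1241]
  z 0.22499999999999998 157 width 0.0092 axis [0.5508 0.1242]
  z 0.2625 460 width 0.0217 axis [0.5513 0.1241]
lowest z [0.15711465 0.15745607 0.15768829 0.15789515 0.15821933]
```

View pics/c5.png

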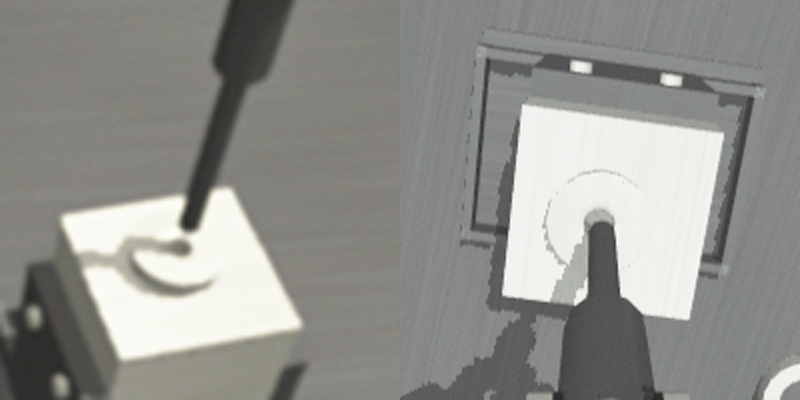

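Both views show the tip just above the hole: left at (185,225) over (180,245), right at (600,215). It needs about -1 mm in y. I'll nudge it and feel down.

Converted, -0.001 m is -0.2, 0.001 m is 0.2.

```bash
python3 -m creep '[[[-0.2, 0, 0.8], 0, 0.01], [[0, 0, 0.6], 0, 0.01], [[0, 0, 0.6], 0, 0.01], [[0, 0, 0.4], 0, 0.01], [[0, 0, 0.2], 0, 0.01], [[0, 0, 0.2], 0, 0.01]]'
python3 -m creep '[[[0, 0, 0.2], 0, 0.01], [[0, 0, 0.2], 0, 0.01], [[0, 0, 0], 0, 0.01]]'
```

```text
time_s: 8.6
position: [0.5526, 0.1244, 0.269]
tool_rot: [[-0.25, 0.968, -0.0], [0.968, 0.25, 0.0], [0.0, 0.0, -1.0]]
ft_force: [0.6, -0.9, -1.3]
grip_width: 0.0184
gripper_force: 59.0
time_s: 8.9
position: [0.5525, 0.1244, 0.267]
tool_rot: [[-0.25, 0.968, -0.0], [0.968, 0.25, 0.0], [0.0, -0.0, -1.0]]
ft_force: [-0.2, 0.1, -2.4]
grip_width: 0.0178
gripper_force: 59.0
```

Converted, 0.001 m is 0.2.

```bash
python3 -m creep '[[[0, 0, 0.2], 0, 0.01], [[0, 0, 0.2], 0, 0.01], [[0, 0, 0], 0, 0.01]]'; python3 -m creep '[[[0, 0, 0.2], 0, 0.01], [[0, 0, 0.2], 0, 0.01], [[0, 0, 0.2], 0, 0.01], [[0, 0, 0], 0, 0.01]]'
```

```text
time_s: 9.2
position: [0.5525, 0.1244, 0.265]
tool_rot: [[-0.25, 0.968, -0.0], [0.968, 0.25, 0.0], [0.0, -0.0, -1.0]]
ft_force: [0.5, -0.2, -1.0]
grip_width: 0.0178
gripper_force: 59.0
time_s: 9.6
position: [0.5525, 0.1244, 0.262]
tool_rot: [[-0.25, 0.968, -0.0], [0.968, 0.25, 0.0], [0.0, -0.0, -1.0]]
ft_force: [-0.3, -0.3, -2.5]
grip_width: 0.018
gripper_force: 59.0
```

Converted, 0.0015 m is 0.3.

```bash
python3 -m creep '[[[0, 0, 0.3], 0, 0.01], [[0, 0, 0.3], 0, 0.01], [[0, 0, 0.3], 0, 0.01], [[0, 0, 0], 0, 0.01]]'; python3 -m creep '[[[0, 0, 0.3], 0, 0.01], [[0, 0, 0.3], 0, 0.01], [[0, 0, 0.2], 0, 0.01], [[0, 0, 0.2], 0, 0.01], [[0, 0, 0], 0, 0.01]]'
```

```text
time_s: 10.0
position: [0.5524, 0.1244, 0.2573]
tool_rot: [[-0.25, 0.968, -0.001], [0.968, 0.25, -0.0], [0.0, -0.0, -1.0]]
ft_force: [-1.3, 0.8, -1.0]
grip_width: 0.0183
gripper_force: 59.0
time_s: 10.5
position: [0.5525, 0.1244, 0.2525]
tool_rot: [[-0.25, 0.968, -0.0], [0.968, 0.25, -0.0], [0.0, -0.0, -1.0]]
ft_force: [-0.2, 0.6, -2.1]
grip_width: 0.018
gripper_force: 59.0
```

Well inside the hole, tip at about 0.123, and no side force. I'll feel for the pin.

```bash
for i in 1; do python3 -m creep '[[[0, 0, 0.2], 0, 0.01], [[0, 0, 0.2], 0, 0.01], [[0, 0, 0.2], 0, 0.01], [[0, 0, 0], 0, 0.01]]' | grep -E 'posi|ft'; done; python3 -m creep '[[[0, 0, 0.2], 0, 0.01], [[0, 0, 0.2], 0, 0.01], [[0, 0, 0.2], 0, 0.01], [[0, 0, 0], 0, 0.01]]' | grep -E 'posi|ft'; python3 -m creep '[[[0, 0, 0.2], 0, 0.01], [[0, 0, 0.2], 0, 0.01], [[0, 0, 0.2], 0, 0.01], [[0, 0, 0], 0, 0.01]]' | grep -E 'posi|ft'
```

```text
position: [0.5525, 0.1244, 0.2495]
ft_force: [0.4, 0.3, -1.2]
position: [0.5525, 0.1244, 0.2464]
ft_force: [0.4, -0.0, -1.6]
position: [0.5525, 0.1244, 0.2434]
ft_force: [-0.0, 0.4, -1.4]
```

```bash
python3 -m creep '[[[0, 0, 0.2], 0, 0.01], [[0, 0, 0.2], 0, 0.01], [[0, 0, 0.2], 0, 0.01], [[0, 0, 0], 0, 0.01]]' | grep -E 'posi|ft'; python3 -m creep '[[[0, 0, 0.2], 0, 0.01], [[0, 0, 0.2], 0, 0.01], [[0, 0, 0.2], 0, 0.01], [[0, 0, 0], 0, 0.01]]' | grep -E 'posi|ft'
```

```text
position: [0.5525, 0.1244, 0.2405]
ft_force: [0.1, 0.6, -1.2]
position: [0.5531, 0.1244, 0.2391]
ft_force: [-0.3, 0.1, 6.6]
```

Contact with the pin at 8 N, tip at about 0.109. Now pushing gently.

```bash
python3 -m creep '[[[0, 0, 0.2], 0, 0.01], [[0, 0, 0], 0, 0.01]]' 90| grep -E 'posi|ft'; python3 -m creep '[[[0, 0, 0.2], 0, 0.01], [[0, 0, 0], 0, 0.01]]' | grep -E 'posi|ft';python3 -m creep '[[[0, 0, 0.2], 0, 0.01], [[0, 0, 0], 0, 0.01]]' | grep -E 'posi|ft'
```

```text
position: [0.5531, 0.1244, 0.2382]
ft_force: [-1.5, -0.0, 7.4]
position: [0.5531, 0.1244, 0.2373]
ft_force: [-1.2, -0.5, 8.1]
position: [0.5531, 0.1244, 0.2363]
ft_force: [-0.7, 0.5, 8.5]
```

```bash
R='posi|ft'; python3 -m creep '[[[0, 0, 0.2], 0, 0.01], [[0, 0, 0.2], 0, 0.01], [[0, 0, 0.2], 0, 0.01], [[0, 0, 0.2], 0, 0.01], [[0, 0, 0.2], 0, 0.01]]'|grep -E $R; python3 -m creep '[[[0, 0, 0.3], 0, 0.01], [[0, 0, 0.3], 0, 0.01], [[0, 0, 0.3], 0, 0.01], [[0, 0, 0.3], 0, 0.01], [[0, 0, 0.3], 0, 0.01]]'|grep -E $R; python3 - <<'E'
from off import *
g=(.552,.124);d=snap('scene','s6');w=cloud(d);go(.55,.124)
for zl in np.arange(.15,.25,.005):
    shank(d,w,g,[(zl,zl+.005,.005)])
E
```

```text
position: [0.5532, 0.1243, 0.2316]
ft_force: [-1.0, -0.3, 11.0]
position: [0.5532, 0.1244, 0.224]
ft_force: [-1.7, 0.1, 9.6]
t 14.15 p [0.5531 0.1243 0.2238] d tool [ 0.0004 -0.0031 -0.    ] yaw y 14.46 tilt [ 0.0034 -0.0001] F [-1.3  0.9  9.2] w 0.0164
  z 0.1525 15 width 0.0096 axis [0.5511 0.1242]
  z 0.1575 19 width 0.0086 axis [0.551  0.1243]
  z 0.1625 17 width 0.0095 axis [0.5509 0.1244]
  z 0.1675 18 width 0.0094 axis [0.5517 0.1241]
  z 0.17250000000000001 18 width 0.0089 axis [0.5516 0.124 ]
  z 0.17750000000000002 17 width 0.0088 axis [0.5517 0.1245]
few 0.18000000000000002 5
  z 0.18750000000000003 16 width 0.0207 axis [0.5562 0.1216]
  z 0.19250000000000003 45 width 0.0215 axis [0.5575 0.1215]
  z 0.19750000000000004 40 width 0.0188 axis [0.5574 0.122 ]
  z 0.20250000000000004 43 width 0.0212 axis [0.5573 0.1217]
  z 0.20750000000000005 48 width 0.021 axis [0.5578 0.1216]
  z 0.21250000000000005 42 width 0.0213 axis [0.5579 0.1219]
  z 0.21750000000000005 51 width 0.0207 axis [0.5586 0.1218]
  z 0.22250000000000006 45 width 0.0214 axis [0.5583 0.1215]
  z 0.22750000000000006 53 width 0.0212 axis [0.5584 0.1216]
  z 0.23250000000000007 43 width 0.0206 axis [0.5584 0.1214]
  z 0.23750000000000007 31 width 0.0179 axis [0.5582 0.1202]
  z 0.24250000000000008 33 width 0.0143 axis [0.5552 0.1147]
  z 0.24750000000000005 89 width 0.0153 axis [0.5559 0.1134]
```

The shoulder is at about 0.188, so the tip is at about 0.093 and the grip isn't slipping. I'll keep going.

```bash
R='posi|ft'; for k in 1; do python3 -m creep '[[[0, 0, 0.3], 0, 0.01], [[0, 0, 0.3], 0, 0.01], [[0, 0, 0.3], 0, 0.01], [[0, 0, 0.3], 0, 0.01], [[0, 0, 0.3], 0, 0.01], [[0, 0, 0.3], 0, 0.01]]'|grep -E $R; done; python3 -m creep '[[[0, 0, 0.3], 0, 0.01], [[0, 0, 0.3], 0, 0.01], [[0, 0, 0.3], 0, 0.01], [[0, 0, 0.3], 0, 0.01]]'|grep -E $R; python3 -m creep '[[[0, 0, 0.3], 0, 0.01], [[0, 0, 0.3], 0, 0.01], [[0, 0, 0.2], 0, 0.01], [[0, 0, 0], 0, 0.01]]'|grep -E $R
```

```text
position: [0.5531, 0.1243, 0.215]
ft_force: [-1.3, -0.5, 9.6]
position: [0.5531, 0.1243, 0.2089]
ft_force: [-1.4, 0.3, 9.2]
position: [0.5524, 0.1243, 0.2036]
ft_force: [-1.8, 0.2, -1.2]
```

```bash
python3 -m creep '[[[0, 0, 0.2], 0, 0.01], [[0, 0, 0.2], 0, 0.01], [[0, 0, 0], 0, 0.01], [[0, 0, 0], 0, 0.01], [[0, 0, 0], 0, 0.01]]'|grep -E 'posi|ft'; python3 - <<'E'
from off import *
snap('scene','s7');a=cv2.imread('pics/s7.png')[180:340,350:510];cv2.imwrite('pics/c7.png',cv2.resize(np.clip(a*1.6,0,255).astype(np.uint8),(480,480),interpolation=cv2.INTER_CUBIC))
E
```

```text
position: [0.5524, 0.1244, 0.2009]
ft_force: [-1.0, -0.4, -3.2]
```

View pics/c7.png

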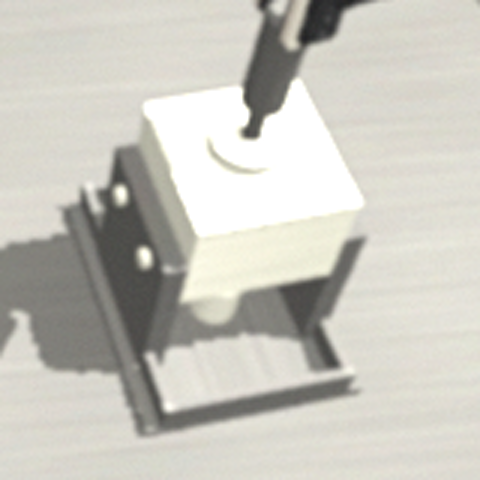

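```bash
python3 - <<'E'
from off import *
d=load('s7');w=cloud(d)
for v in range(276,296,2): print(v,w[v,421].round(3), w[v,435].round(3))
E
```

```text
276 [0.595 0.106 0.076] [0.553 0.154 0.003]
278 [0.596 0.107 0.071] [0.558 0.152 0.006]
280 [0.574 0.12  0.028] [0.562 0.151 0.006]
282 [0.575 0.121 0.024] [0.565 0.15  0.003]
284 [0.575 0.122 0.018] [0.569 0.149 0.004]
286 [0.574 0.123 0.011] [0.574 0.148 0.006]
288 [0.576 0.123 0.007] [0.577 0.147 0.005]
290 [0.578 0.124 0.003] [0.581 0.146 0.006]
292 [0.582 0.123 0.004] [0.584 0.145 0.005]
294 [0.586 0.121 0.005] [0.588 0.144 0.004]
```

The pin stands in the tray, its side face at z 0.007–0.028 and (0.575,0.121). I'll draw the drift out.

Converted, -0.025 m is -5, -0.02 m is -4.

```bash
python3 -m creep '[[[0, 0, -1], 0, 0.01], [[0, 0, -2], 0, 0.01], [[0, 0, -3], 0, 0.01], [[0, 0, -3], 0, 0.01], [[0, 0, -3], 0, 0.01], [[0, 0, -4], 0, 0.01], [[0, 0, -5], 0, 0.01], [[0, 0, -5], 0, 0.01], [[0, 0, -1], 0, 0.01], [[0, 0, 0], 0, 0.01]]'
python3 - <<'E'
from off import *
go(.5468,-.2049);d=snap('scene','s8');w=cloud(d);shank(d,w,(.551,.124),[(.208,.225,.005),(.225,.245,.005),(.245,.265,.005),(.265,.285,.005),(.305,.32,.011)])
E
```

```text
time_s: 17.1
position: [0.5527, 0.1244, 0.3368]
tool_rot: [[-0.25, 0.968, 0.002], [0.968, 0.25, 0.0], [-0.0, 0.002, -1.0]]
ft_force: [0.4, 0.5, -2.5]
grip_width: 0.0168
gripper_force: 88.3
t 17.1 p [0.5527 0.1244 0.3368] d tool [-0.3174 -0.0879 -0.    ] yaw y 14.46 tilt [0.002  0.0001] F [ 0.4  0.5 -2.5] w 0.0168
  z 0.2165 74 width 0.0097 axis [0.5519 0.1239]
  z 0.235 95 width 0.0098 axis [0.5517 0.1242]
  z 0.255 102 width 0.0097 axis [0.5521 0.1242]
  z 0.275 115 width 0.0098 axis [0.5524 0.1243]
  z 0.3125 221 width 0.0216 axis [0.5525 0.1245]
```

Converted, -0.035 m is -7, -0.03 m is -6.

```bash
python3 -m creep '[[[-3, -0.8, 0], 0, 0.01], [[-6, -1.7, 0], 0, 0.01], [[-7, -1.9, 0], 0, 0.01], [[-7, -1.9, 0], 0, 0.01], [[-7, -1.9, 0], 0, 0.01], [[-7, -1.9, 0], 0, 0.01], [[-7, -1.9, 0], 0, 0.01], [[-7, -2, 0], 0, 0.01], [[-6, -1.7, 0], 0, 0.01], [[-4, -1.2, 0], 0, 0.01]]' 60
python3 -m creep '[[[-2.48, -0.68, 0], 0, 0.01], [[0, 0, 0], 0, 0.01], [[0, 0, 0], 0, 0.01], [[0, 0, 0], 0, 0.01], [[0, 0, 0], 0, 0.01]]'|grep posi
python3 - <<'E'
from off import *
go(.5468,-.2049)
snap('scene','s9');snap('wrist','w9')
for n in('s9','w9'):
    d=load(n);w=cloud(d);print(n);shank(d,w,(.546,-.205),[(.208,.225,.005),(.225,.245,.005),(.265,.285,.005),(.305,.32,.011)])
a=cv2.imread('pics/s9.png')[140:280,150:290];b=cv2.imread('pics/w9.png')[100:340,200:440]
cv2.imwrite('pics/c9.png',np.hstack([cv2.resize(x,(400,400),interpolation=cv2.INTER_CUBIC) for x in(a,b)]))
E
```

```text
time_s: 18.15
position: [0.5459, -0.1949, 0.3346]
tool_rot: [[-0.248, 0.969, -0.002], [0.969, 0.248, 0.001], [0.001, -0.002, -1.0]]
ft_force: [-0.5, 1.1, -2.2]
grip_width: 0.0166
gripper_force: 88.3
position: [0.5468, -0.2039, 0.3364]
t 18.65 p [ 0.5468 -0.2039  0.3364] d tool [-0.0009 -0.0002  0.    ] yaw y 14.53 tilt [ 0.0003 -0.0001] F [-0.2  0.3 -1.9] w 0.0166
s9
  z 0.2165 74 width 0.0098 axis [ 0.5449 -0.2039]
  z 0.235 97 width 0.0095 axis [ 0.5454 -0.2039]
  z 0.275 117 width 0.0097 axis [ 0.5462 -0.2037]
  z 0.3125 232 width 0.0218 axis [ 0.5465 -0.2036]
w9
  z 0.2165 79 width 0.0097 axis [ 0.5438 -0.2055]
  z 0.235 117 width 0.0098 axis [ 0.5442 -0.2054]
  z 0.275 167 width 0.0093 axis [ 0.5448 -0.2053]
  z 0.3125 449 width 0.0218 axis [ 0.5454 -0.2053]
```

View pics/c9.png

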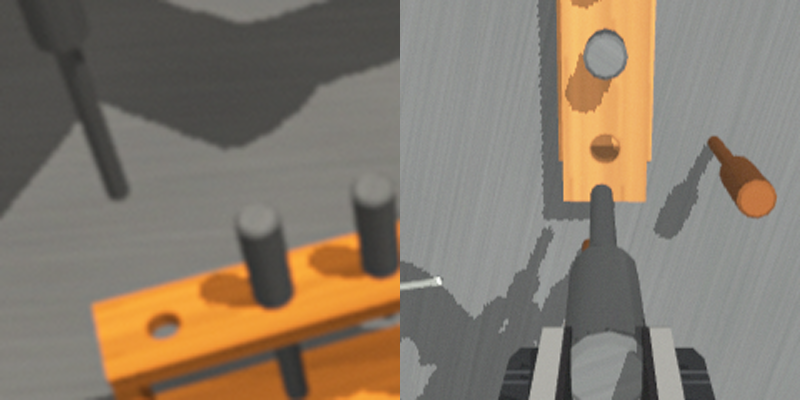

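The empty hole is at scene (207,254) and wrist (323,189), with the tip above it. Next I'll cast rays from both onto the plate top.

```bash
python3 - <<'E'
from off import *
for n,uv in(('s9',(207.05,254.1)),('w9',(323,188.8))):
    d=load(n);print(n,ray(d,uv,.110).round(4))
    w=cloud(d);u,v=map(int,uv);g=w[v-14:v+15,u-14:u+15];m=(~(abs(g[...,2]-.11)<.004)).astype(np.uint8)
    k,L,st,ce=cv2.connectedComponentsWithStats(m)
    for i in range(1,k):
        if st[i,4]>15: print(st[i],ray(d,ce[i]+[u-14,v-14],.110).round(4))
E
```

```text
s9 [ 0.5478 -0.2045  0.11  ]
[ 0  0 13  4 31] [ 0.5219 -0.2201  0.11  ]
[ 9 10 11 10 73] [ 0.5483 -0.2045  0.11  ]
[18 26 11  3 23] [ 0.5726 -0.189   0.11  ]
w9 [ 0.5455 -0.2052  0.11  ]
[  6   8  16  16 207] [ 0.5451 -0.2057  0.11  ]
```

```bash
python3 -m creep '[[[-0.16, 0.42, 0], 0, 0.01], [[0, 0, 4], 0, 0.01], [[0, 0, 5], 0, 0.01], [[0, 0, 4], 0, 0.01], [[0, 0, 2.4], 0, 0.01], [[0, 0, 0], 0, 0.01], [[0, 0, 0], 0, 0.01]]'|grep -E 'posi|ft'
python3 -m creep '[[[0, 0, 0.6], 0, 0.01], [[0, 0, 0.6], 0, 0.01], [[0, 0, 0.6], 0, 0.01], [[0, 0, 0.6], 0, 0.01], [[0, 0, 0.6], 0, 0.01], [[0, 0, 0], 0, 0.01]]'|grep -E 'posi|ft'
python3 -m creep '[[[0, 0, 0.4], 0, 0.01], [[0, 0, 0.4], 0, 0.01], [[0, 0, 0.4], 0, 0.01], [[0, 0, 0.4], 0, 0.01], [[0, 0, 0], 0, 0.01]]'|grep -E 'posi|ft'
```

```text
position: [0.5492, -0.2052, 0.2597]
ft_force: [-0.3, -0.5, -1.5]
position: [0.5487, -0.2051, 0.2436]
ft_force: [-1.4, 0.7, -1.0]
position: [0.5488, -0.2051, 0.2358]
ft_force: [-0.5, 0.1, -1.1]
```

In the hole without contact; lowering on.

Converted, 0.01 m is 2, 0.007 m is 1.4.

```bash
python3 -m creep '[[[0, 0, 1], 0, 0.01], [[0, 0, 1.4], 0, 0.01], [[0, 0, 2], 0, 0.01], [[0, 0, 2], 0, 0.01], [[0, 0, 0], 0, 0.01]]'|grep -E 'posi|ft'
python3 -m creep '[[[0, 0, 2], 0, 0.01], [[0, 0, 2], 0, 0.01], [[0, 0, 2], 0, 0.01], [[0, 0, 2], 0, 0.01], [[0, 0, 0.8], 0, 0.01], [[0, 0, 0], 0, 0.01]]'|grep -E 'posi|ft'
```

```text
position: [0.5482, -0.2048, 0.2021]
ft_force: [-0.6, -0.6, -2.3]
position: [0.5487, -0.205, 0.1594]
ft_force: [-0.4, 0.5, -0.7]
```

Converted, 0.003 m is 0.6, 0.002 m is 0.4.

```bash
python3 -m creep '[[[0, 0, 0.6], 0, 0.01], [[0, 0, 0.6], 0, 0.01], [[0, 0, 0.4], 0, 0.01], [[0, 0, 0.4], 0, 0.01], [[0, 0, 0], 0, 0.01]]'|grep -E 'posi|ft'
python3 -m creep '[[[0, 0, 0.2], 0, 0.01], [[0, 0, 0.2], 0, 0.01], [[0, 0, 0.2], 0, 0.01], [[0, 0, 0], 0, 0.01]]'|grep -E 'posi|ft'
```

```text
position: [0.5488, -0.2051, 0.1499]
ft_force: [0.6, -0.2, -1.7]
position: [0.5488, -0.2052, 0.147]
ft_force: [0.4, -0.2, -1.4]
```

```bash
python3 -m creep '[[[0, 0, 0.2], 0, 0.01], [[0, 0, 0], 0, 0.01]]'|grep -E 'posi|ft'
python3 -m creep '[[[0, 0, 0.2], 0, 0.01], [[0, 0, 0], 0, 0.01]]'|grep -E 'posi|ft'; python3 -m creep '[[[0, 0, 0.1], 0, 0.01], [[0, 0, 0], 0, 0.01]]'|grep -E 'posi|ft'
```

```text
position: [0.5488, -0.2051, 0.146]
ft_force: [0.9, -0.3, -1.0]
position: [0.5489, -0.2052, 0.1451]
ft_force: [-0.7, -0.4, -1.9]
position: [0.549, -0.2053, 0.1449]
ft_force: [-0.9, 0.2, 1.4]
```

Contact, so the shoulder is on the plate. I'll open gradually, then retreat.

Units first: shifts go in units of 5 mm and turns go in units of 2 degrees. So -0.03 m is -6, -0.02 m is -4.

```bash
python3 -m creep '[[[0, 0, 0], 0, 0.024], [[0, 0, 0], 0, 0.026], [[0, 0, 0], 0, 0.03], [[0, 0, 0], 0, 0.04], [[0, 0, 0], 0, 0.05], [[0, 0, 0], 0, 0.05], [[0, 0, 0], 0, 0.05], [[0, 0, -2], 0, 0.05], [[0, 0, -4], 0, 0.05], [[0, 0, -6], 0, 0.05]]' 20
python3 -m creep '[[[0, 0, -8], 0, 0.05], [[0, 0, -8], 0, 0.05], [[0, 0, -4], 0, 0.05], [[0, 0, 0], 0, 0.05], [[0, 0, 0], 0, 0.05]]'|grep -E 'posi|ft'
python3 - <<'E'
from off import *
for n in('top','scene','wrist'):
    d=snap(n,n+'10');w=cloud(d);m=(w[...,2]>.16)&(w[...,2]<.18)&(np.hypot(w[...,0]-.547,w[...,1]+.2045)<.02)
    p=w[m];print(n,len(p),p.mean(0).round(4) if len(p) else '',p.max(0) if len(p) else '')
d=load('scene10');w=cloud(d);shank(d,w,(.547,-.2045),[(.115,.13,.011),(.13,.145,.011),(.145,.16,.011)]);
d=load('scene0');w=cloud(d);shank(d,w,(.547,-.2045),[(.115,.13,.011),(.13,.145,.011),(.145,.16,.011)]);
a=cv2.imread('pics/scene10.png')[190:320,170:320];b=cv2.imread('pics/scene10.png')[190:320,360:510]
cv2.imwrite('pics/c10.png',np.hstack([cv2.resize(x,(400,347)) for x in(a,b)]))
E
```

```text
time_s: 24.15
position: [0.5484, -0.2049, 0.2048]
tool_rot: [[-0.25, 0.968, -0.002], [0.968, 0.25, 0.001], [0.002, -0.002, -1.0]]
ft_force: [0.1, 0.1, -0.3]
grip_width: 0.0499
gripper_force: 0.0
position: [0.5487, -0.2051, 0.3046]
ft_force: [0.0, 0.3, 0.6]
top 205 [ 0.5483 -0.2038  0.1697] [ 0.55829383 -0.19413395  0.17352328]
scene 214 [ 0.5515 -0.2042  0.1676] [ 0.55967816 -0.1944109   0.17140173]
wrist 653 [ 0.547  -0.205   0.1696] [ 0.55791095 -0.19525967  0.17246161]
  z 0.1225 106 width 0.0213 axis [ 0.5485 -0.2052]
  z 0.1375 108 width 0.0212 axis [ 0.5483 -0.2052]
  z 0.1525 116 width 0.0214 axis [ 0.5484 -0.2051]
  z 0.1225 102 width 0.0213 axis [ 0.5464 -0.2049]
  z 0.1375 108 width 0.0212 axis [ 0.5463 -0.2049]
  z 0.1525 116 width 0.0213 axis [ 0.5464 -0.2048]
```

View pics/c10.png

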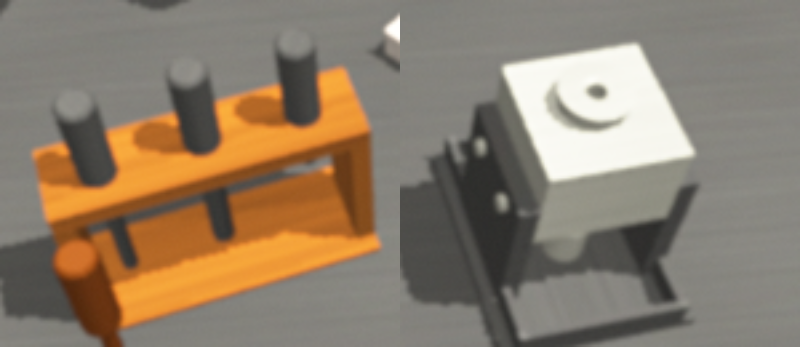

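The drift hangs upright in its own hole, handle at (85,135), 2 mm from where it started. The pin stands in the tray at (563,245), and the gripper is clear. Handing in.

```bash
python3 -c "
from rig import *
print(close_job())"
```

```text
the job is handed in; nothing more can be done
None
```

The job is handed in at about 24 s of the 72 s: the dowel pin stands in the catch tray, the drift hangs upright and released in its own rack hole about 2 mm from where it started, and pushing took about 13 N at most; `close_job()` returned no verdict.

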